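# Open the glue-up drawer and hold the press at full lift

## Task

Pull the drawer of the low wooden chest all the way out by its handle, then swing the cam lever of the small press inside it up to the point where it lifts the press plate highest, with the lever upright, and keep hold of the lever there so that I can take the glued knife blank out: finish while still holding it, because its spring pulls it back. Leave the mug and wooden offcut on the bench where they are.

Things in the scene. Friction and masses are not known exactly. Their poses are not given: they have to be found in the camera images.
- chest: low wooden chest fixed on the bench, 300 mm deep (its x), 400 mm wide (its y), 140 mm tall, with one full-width drawer in the side that faces the robot. Origin on the bench at the middle of its front face (the shut drawer's face); its x axis points to the back of the chest, so the drawer comes out along its -x; z up
- chest_drawer0 (a joint): how far the drawer is pulled out, m: 0 shut, 0.214 at its stop. It slides with about 1 N of friction (some damping, no catch) and stays where it is left unless pushed. It holds the press; the drawer's front panel is 15 mm thick, its upper edge 128 mm above the bench; the drawer's floor is 22 mm above the bench
- chest_drawer0_handle (a point): centre of the drawer's handle: a horizontal round steel bar along the chest's y, 11 mm thick, 120 mm long, on two stems 102 mm apart, its axis 35 mm in front of the drawer's face and 102 mm above the bench (38 mm below the chest's top). It moves with the drawer
- cam (a joint): cam lever angle, rad. 0: at rest, arm pointing to the chest's back, 0.4 rad above level (hidden while the drawer is shut); grows as it swings up and over towards the drawer's front. Highest lift at 1.17, arm upright; beyond that, to the stop at 1.77, the plate sinks again. A spring turns it back always (about 3 N at the handle at rest, 5 N upright): it falls back if let go
- lever: the cam lever. Origin on the axle's line, 67 mm above the bench (drawer fully out: 178 mm in front of the carcass, 35 mm behind the front panel); z out along the flat arm, up at highest lift; y along the axle to the chest's +y. Handle: round steel bar, 16 mm thick, 80 mm out from the origin along z, parallel to y, centred there, 35 mm free either way; arm at its +y end. It may turn in a grip
- press_plate (a joint): how far the press's aluminium plate (125 x 92 mm, on two posts, beside the cam on its +y side) is lifted off the glued blank, m: 0 pressed down, 0.014 at the cam's highest point. Sprung down (6 to 10 N); the cam's nose pushes it up from lever angles of about 0.17 on
- mug: white mug, 80 mm across, 90 mm tall, on the bench off to the robot's left; origin at the centre of its underside; leave it alone
- offcut: wooden offcut 110 x 60 x 35 mm on the bench off to the robot's right; origin at the centre of its underside; leave it alone

How it is judged:
On the way, in this order (a step that is already met when the one before it is completed fails the run):
1. the drawer is pulled out, lever still down (value of joint chest_drawer0 above 0.195 m and value of joint press_plate below 0.006 m), for 0.2 s.
2. the cam lever is held by the fingers at its highest lift, drawer out (value of joint chest_drawer0 above 0.195 m and value of joint press_plate above 0.0132 m and contact force between the fingers and lever above 1 N), for 0.3 s.
At the end, for the whole second after the job is handed in: The drawer is out by more than 195 of its 214 mm, the press plate is lifted by more than 13.2 of its 14 mm (lever within about 0.2 rad of upright), the lever is still, and the fingers press on the lever with more than 1 N (all of step 2 and velocity of joint cam between -0.1 and 0.1 rad/s); the arm keeps its last pose, push and grip.
It fails at once if the mug or wooden offcut is shifted by more than 30 mm (distance of any of mug, offcut from where it was at the start of the episode above 0.03 m).
It also fails if it takes over 58 s, if anything falls off the work surface, if the arm or the gripper's body presses on something with over 40 N, if the wrist force passes 120 N, or if a joint passes its speed limit or range.

## Robot

A 7-joint arm with a two-finger parallel gripper is mounted at the origin on the work surface. World frame = base frame: x ahead of the robot, y to its left, z up, the work surface at z = 0. Lengths are in m, angles in rad, forces in N, time in s.
With the tool pointing down it reaches from about 0.4 to 0.85 m from the base axis. Payload 10.4 kg.
Tool frame: the origin (TCP) lies midway between the tips of the shut fingers; the grasp point (between the pads) lies 19 mm behind it; z points along the fingers, y is the line along which they close (so a half turn about z gives the same grasp; the last joint's range is limited). The gripper opens to 87 mm and grips with 3 to 60 N. Pads are 19 mm wide; open, the fingers measure 117 mm over their backs; the gripper's body (75 mm by 190 mm) begins 51 mm behind the grasp point.
Start: joints at [-1.328, 0.332, -0.065, 1.46, 0.022, 1.35, -0.088], TCP at [0.164, 0.603, 0.196] pointing down, gripper open.
Joint ranges: [-2.6, 2.6], [-0.5, 2.12], [-1.47, 1.34], [0.16, 2.42], [-1.27, 4.41], [0.06, 2.06], [-2.6, 2.6]. Speed limits (rad/s): [2.22, 2.22, 2.79, 2.79, 3.14, 3.14, 3.14].

## Interface

Orientations are given as a rotation vector (axis times angle).
In Python, from station import observe, vision, order gives the robot as it stands.
- The arm moves only by the tool send_rows, never from a script. Its argument "moves" is a list of rows, each an object with "delta_pos": the shift along the world's x, y, z in mm, a list of three; "rot": the turn, a rotation vector about the world's x, y, z in rad, a list of three; "hand": the opening, from 0 (shut) to 1 (fully open). In form: [{"delta_pos": [x, y, z], "rot": [rx, ry, rz], "hand": hand}, ...]. A call has 1 to 8 rows; each row shifts and turns the commanded pose from where the row before left it; what a row does not reach is not made up. A row lasts 1/12 s, in which the tool goes at most 41.7 mm and 7.16 degrees, less where a joint would pass 70% of its speed; a pose out of reach is approached as far as the arm can. A call with a gripper value outside its range is refused whole. The fingers move at their own pace and stop on an object; "squeeze" is the grip in N (left out, the last holds). Time passes only in rows, so rows that do not move let the fingers close. It gives the time, the measured TCP pose, the force, the opening and the grip force at its end, in the units of the state.
- observe(): the state, without advancing time (a new reading comes with each control period).
- vision.capture(name): name is "scene" or "top"; returns a dict with "color" (420x560x3 uint8, blue, green, red), "z_map" (420x560 float32, m along the optical axis (not along the pixel's ray), 0 where there is no reading), "K" (3x3 intrinsics, pixels), "R" (3x3) and "t" (3): a world point X has camera coordinates R X + t. Camera axes: x right, y down, z forward; pixel columns grow to the right and rows downward; lengths in m; the calibration is good to about 2 mm. A picture is of the moment at which its call begins.
- order.sign_off(): hands the job in; it is judged then, once.
The state is a dict: "clock": time; "q": joint angles; "joint_vel": joint speeds; "joint_torque": joint torques, N m; "tcp_pos": TCP position; "ee_rot": TCP orientation; "ft_force": force on the tool from outside, world axes, zero at the start; "moment": the same for the moment, N m; "finger_gap": opening from 0.0 (shut) to 1.0 (fully open); "finger_force": force on a finger pad.
Only numpy, scipy, OpenCV 4.12 (cv2) and the standard library are available. Lean on these libraries where they do the work, as an engineer would, in place of code of your own. Each camera call takes 0.05 s, during which the arm holds its last target. There are 200 camera calls.

## Working session

There is one attempt and no reset: what is moved stays moved. The work goes in short steps, Python scripts to look and compute and a tool call to move; the robot and the scene stay as the last step left them, time stands still between calls to the robot, and variables do not carry over. Pictures are saved under pics/ and viewed, at most 10 in all, crops included, and the job is handed in when it is done.

Besides the shell and the picture viewer there is one more tool, called after "Call:" in YAML: its name, and indented under it one key for each argument. send_rows: Moves the arm, as the interface text tells. Its arguments: {"type":"object","properties":{"moves":{"type":"array"},"squeeze":{"type":"number"}},"required":["moves"]}

```bash
mkdir -p pics; cat > h.py <<'E'
import numpy as np, cv2
from station import observe, vision, order
def cloud(c):
    z=c["z_map"]; v,u=np.indices(z.shape); K=c["K"]
    p=np.stack([(u-K[0,2])/K[0,0]*z,(v-K[1,2])/K[1,1]*z,z],-1)
    w=(p-c["t"])@c["R"]; w[z<=0]=np.nan; return w
E
python3 - <<'E'
from h import *
s=observe(); print({k:np.round(v,3) for k,v in s.items()})
for n in("scene","top"):
    c=vision.capture(n); cv2.imwrite(f"pics/{n}0.png",c["color"]); w=cloud(c); np.save(n+"0.npy",w)
    print(n,"cam at",-c["R"].T@c["t"])
    m=(w[...,2]>.130)&(w[...,2]<.15); print(m.sum(), np.nanmin(w[m],0),np.nanmax(w[m],0))
    print(cv2.minAreaRect((w[m][:,:2]*1000).astype(np.float32)))
E
```

```text
{'clock': np.float64(0.0), 'q': array([-1.328,  0.333, -0.065,  1.461,  0.022,  1.35 , -0.088]), 'joint_vel': array([ 0.   ,  0.001,  0.   ,  0.   , -0.   ,  0.   , -0.001]), 'joint_torque': array([-0.0000e+00, -6.2326e+01,  2.4000e-02, -3.8990e+01, -6.1000e-02,
        4.0000e-02,  0.0000e+00]), 'tcp_pos': array([0.164, 0.603, 0.195]), 'ee_rot': array([-4.160e-01, -3.114e+00,  2.000e-03]), 'ft_force': array([ 0.164, -0.302, -0.827]), 'moment': array([0.016, 0.017, 0.003]), 'finger_force': np.float64(0.0), 'finger_gap': np.float64(1.003)}
scene cam at [ 0.28987979 -0.90241587  1.06942115]
11653 [-0.04020055 -0.24047774  0.13000619] [1.70993974 1.07065776 0.14999866]
((845.0144653320312, 377.846923828125), (1848.344970703125, 1210.6683349609375), 5.645030975341797)
top cam at [0.45024544 0.00151771 1.37522574]
13883 [ 0.6717878  -0.23805459  0.13000692] [1.19342399 0.67740952 0.14998988]
((921.3896484375, 206.800537109375), (971.5587158203125, 433.8965759277344), 70.53446197509766)
```

View pics/scene0.png

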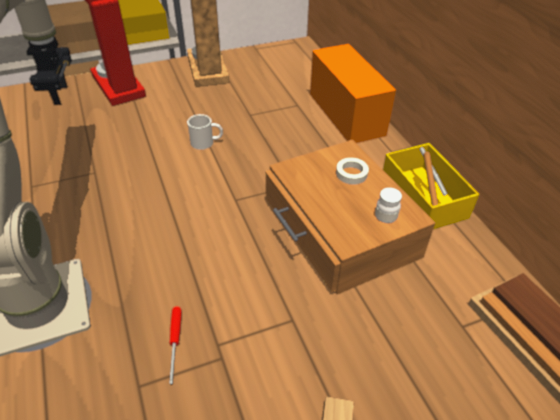

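View pics/top0.png

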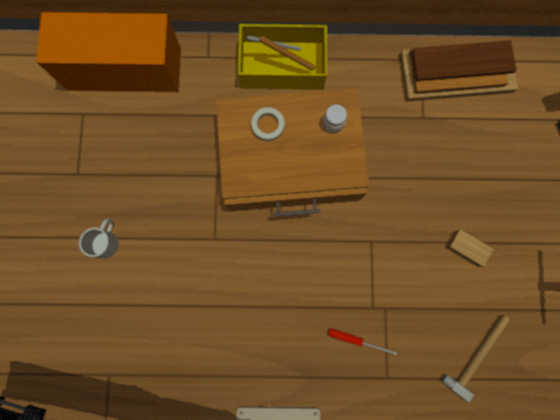

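The top view shows the chest at columns 218–367 and rows 92–205, with the handle at about (297, 212). The mug is at (97, 242) and the offcut at (471, 248). A ring and a jar sit on the chest.

```bash
python3 - <<'E'
from h import *
w=np.load("top0.npy"); 
v,u=np.indices(w.shape[:2]); roi=(u>205)&(u<380)&(v>85)&(v<225)
m=roi&(w[...,2]>.132)&(w[...,2]<.148)
n,l,st,_=cv2.connectedComponentsWithStats(m.astype(np.uint8)); k=1+st[1:,4].argmax()
P=w[l==k]; print("z",np.median(P[:,2])); r=cv2.minAreaRect((P[:,:2]*1000).astype(np.float32)); print(r); print(cv2.boxPoints(r))
m=roi&(v>199)&(w[...,2]>.085)&(w[...,2]<.125); print("top handle cand",m.sum()); Q=w[m&(v>206)]; print(np.round(cv2.minAreaRect((Q[:,:2]*1000).astype(np.float32))[0]),np.round(Q.mean(0),3))
b=roi&(v>207)&(w[...,2]>.085)&(w[...,2]<.125)
H=w[b]; print(H.min(0),H.max(0), np.polyfit(H[:,1],H[:,0],1))
# front edge fit
e=[P[np.abs(P[:,1]-y)<.006][:,0].min() for y in np.linspace(P[:,1].min()+.02,P[:,1].max()-.02,20)]
print(np.polyfit(np.linspace(P[:,1].min()+.02,P[:,1].max()-.02,20),e,1))
E
```

```text
z 0.13905485992625094
((842.4714965820312, -27.431961059570312), (290.0345458984375, 400.9918518066406), 5.505019664764404)
[[ 678.8889   158.2273 ]
 [ 717.3573  -240.9151 ]
 [1006.0541  -213.09122]
 [ 967.5857   186.05118]]
top handle cand 462
[657. -44.] [ 0.651 -0.043  0.105]
[ 0.63858642 -0.10926795  0.09802558] [0.66349028 0.01845608 0.11410787] [-0.07860878  0.64694521]
[-0.08365377  0.69759789]
```

Call:
send_rows:
  moves:
    - {"delta_pos":[20,-27,0],"rot":[0,0,-0.05],"hand":1}
    - {"delta_pos":[20,-27,0],"rot":[0,0,-0.05],"hand":0.33}
    - {"delta_pos":[20,-27,0],"rot":[0,0,-0.05],"hand":0.33}
    - {"delta_pos":[20,-27,0],"rot":[0,0,-0.05],"hand":0.33}
    - {"delta_pos":[20,-27,0],"rot":[0,0,-0.05],"hand":0.33}
    - {"delta_pos":[20,-27,0],"rot":[0,0,-0.05],"hand":0.33}
    - {"delta_pos":[20,-27,0],"rot":[0,0,-0.05],"hand":0.33}
    - {"delta_pos":[20,-27,0],"rot":[0,0,-0.05],"hand":0.33}

```text
clock: 0.77
tcp_pos: [0.3248, 0.3854, 0.1959]
ee_rot: [-1.03, -2.968, 0.0]
ft_force: [1.2, 1.0, -0.3]
finger_gap: 0.552
finger_force: 0.0
```

Call:
send_rows:
  moves:
    - {"delta_pos":[20,-27,0],"rot":[0,0,-0.05],"hand":0.33}
    - {"delta_pos":[20,-27,0],"rot":[0,0,-0.05],"hand":0.33}
    - {"delta_pos":[20,-27,0],"rot":[0,0,-0.05],"hand":0.33}
    - {"delta_pos":[20,-27,0],"rot":[0,0,-0.05],"hand":0.33}
    - {"delta_pos":[20,-27,0],"rot":[0,0,-0.05],"hand":0.33}
    - {"delta_pos":[20,-27,0],"rot":[0,0,-0.05],"hand":0.33}
    - {"delta_pos":[20,-27,0],"rot":[0,0,-0.05],"hand":0.33}
    - {"delta_pos":[20,-27,0],"rot":[0,0,-0.05],"hand":0.33}

```text
clock: 1.43
tcp_pos: [0.4847, 0.1695, 0.1961]
ee_rot: [-1.599, -2.704, -0.0]
ft_force: [0.4, 1.4, 0.9]
finger_gap: 0.332
finger_force: 0.0
```

Call:
send_rows:
  moves:
    - {"delta_pos":[20,-27,0],"rot":[0,0,-0.05],"hand":0.33}
    - {"delta_pos":[20,-27,0],"rot":[0,0,-0.05],"hand":0.33}
    - {"delta_pos":[20,-27,0],"rot":[0,0,-0.05],"hand":0.33}
    - {"delta_pos":[20,-27,0],"rot":[0,0,-0.05],"hand":0.33}
    - {"delta_pos":[20,-27,0],"rot":[0,0,-0.05],"hand":0.33}
    - {"delta_pos":[20,-27,0],"rot":[0,0,-0.05],"hand":0.33}
    - {"delta_pos":[20,-27,0],"rot":[0,0,-0.05],"hand":0.33}
    - {"delta_pos":[5,0,0],"rot":[0,0,-0.05],"hand":0.33}

```text
clock: 2.1
tcp_pos: [0.6304, -0.0252, 0.1957]
ee_rot: [2.111, 2.323, -0.004]
ft_force: [0.0, -1.0, -0.9]
finger_gap: 0.328
finger_force: 0.0
```

```bash
python3 - <<'E'
from h import *
from scipy.spatial.transform import Rotation as R
s=observe(); print(s["clock"],s["tcp_pos"],s["finger_gap"],s["q"]); M=R.from_rotvec(s["ee_rot"]).as_matrix(); print(M.round(3))
c=vision.capture("scene"); cv2.imwrite("pics/s1.png",cv2.resize(c["color"][120:300,220:460],None,fx=3,fy=3))
E
```

```text
2.1 [ 0.63036544 -0.025173    0.19571312] 0.32815887387508696 [-0.48263557  0.37917707  0.59152689  1.47385596 -0.20912475  1.35261599
  0.21666964]
[[-0.095  0.995  0.   ]
 [ 0.995  0.095 -0.004]
 [-0.004 -0.    -1.   ]]
```

View pics/s1.png

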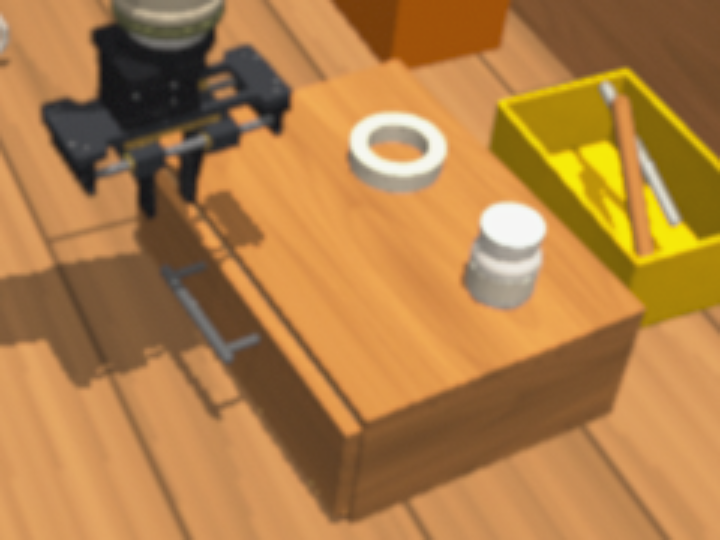

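The gripper is above the chest front and its fingers close along the chest's x. The handle bar runs from about (165, 275) to (230, 350) in the crop. Next I move over it, descend and grip.

Call:
send_rows:
  moves:
    - {"delta_pos":[20.5,-20,0],"rot":[0,0,0],"hand":0.33}
    - {"delta_pos":[0,0,-25],"rot":[0,0,0],"hand":0.33}
    - {"delta_pos":[0,0,-30],"rot":[0,0,0],"hand":0.33}
    - {"delta_pos":[0,0,-20],"rot":[0,0,0],"hand":0.33}
    - {"delta_pos":[0,0,-20],"rot":[0,0,0],"hand":0.33}
    - {"delta_pos":[0,0,-15],"rot":[0,0,0],"hand":0.33}
    - {"delta_pos":[0,0,0],"rot":[0,0,0],"hand":0.33}

```text
clock: 2.73
tcp_pos: [0.6471, -0.0364, 0.0824]
ee_rot: [-2.096, -2.334, 0.006]
ft_force: [-0.5, 0.6, 0.2]
finger_gap: 0.325
finger_force: 0.0
```

Call:
send_rows:
  squeeze: 20
  moves:
    - {"delta_pos":[0,0,0],"rot":[0,0,0],"hand":0}
    - {"delta_pos":[0,0,0],"rot":[0,0,0],"hand":0}
    - {"delta_pos":[0,0,0],"rot":[0,0,0],"hand":0}
    - {"delta_pos":[0,0,0],"rot":[0,0,0],"hand":0}

```text
clock: 3.07
tcp_pos: [0.6503, -0.0378, 0.0874]
ee_rot: [2.101, 2.334, 0.002]
ft_force: [-0.5, 0.2, 0.1]
finger_gap: 0.109
finger_force: 0.0
```

Call:
send_rows:
  moves:
    - {"delta_pos":[0,0,0],"rot":[0,0,0],"hand":0}
    - {"delta_pos":[0,0,0],"rot":[0,0,0],"hand":0}
    - {"delta_pos":[0,0,0],"rot":[0,0,0],"hand":0}

```text
clock: 3.32
tcp_pos: [0.6498, -0.0379, 0.0865]
ee_rot: [2.102, 2.335, 0.001]
ft_force: [-1.0, -0.3, -0.9]
finger_gap: 0.011
finger_force: 0.0
```

```bash
python3 - <<'E'
from h import *
c=vision.capture("scene"); cv2.imwrite("pics/s2.png",cv2.resize(c["color"][120:300,220:460],None,fx=3,fy=3))
E
```

```text
(no output)
```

View pics/s2.png

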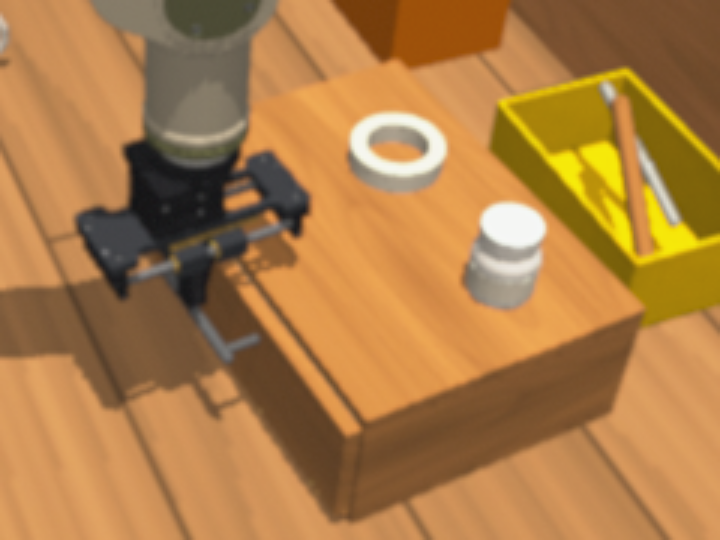

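The fingers shut without catching the bar. They stand right beside it, at about (190, 285) in the crop. I'll measure the bar again from the first images.

```bash
python3 - <<'E'
from h import *
def ray(c,uv,z):
    d=c["R"].T@np.linalg.inv(c["K"])@np.array([uv[0],uv[1],1.]); o=-c["R"].T@c["t"]; return o+d*(z-o[2])/d[2]
for n,(v0,v1,u0,u1) in {"scene":(200,245,270,310),"top":(196,222,265,330)}.items():
    c=vision.capture(n); img=cv2.imread(f"pics/{n}0.png"); hsv=cv2.cvtColor(img,cv2.COLOR_BGR2HSV)
    m=np.zeros(img.shape[:2],bool); m[v0:v1,u0:u1]=(hsv[v0:v1,u0:u1,1]<70)
    v,u=np.nonzero(m); P=np.array([ray(c,p,.102)[:2] for p in zip(u,v)])
    print(n,len(P))
    th=.096; ex=np.array([np.cos(th),np.sin(th)]); ey=np.array([-ex[1],ex[0]]); a=P@ex; b=P@ey
    for lo in np.arange(-.18,.0,.012):
        k=(b>lo)&(b<lo+.012)
        if k.any(): print(round(lo,3),k.sum(),a[k].min().round(4),np.median(a[k]).round(4),a[k].max().round(4))
s=observe();print(s["tcp_pos"][:2]@ex,s["tcp_pos"][:2]@ey)
E
```

```text
scene 232
-0.18 4 0.6424 0.6456 0.6487
-0.168 41 0.6404 0.6578 0.6819
-0.156 28 0.6406 0.6504 0.6813
-0.144 15 0.6399 0.6456 0.6511
-0.132 15 0.6402 0.6459 0.6514
-0.12 15 0.6398 0.6463 0.6517
-0.108 15 0.64 0.6456 0.6514
-0.096 16 0.6403 0.6464 0.6524
-0.084 13 0.6406 0.6455 0.6514
-0.072 21 0.6399 0.6489 0.6793
-0.06 40 0.6401 0.659 0.6811
-0.048 9 0.6404 0.6471 0.6521
top 153
-0.18 2 0.6416 0.643 0.6444
-0.168 24 0.6419 0.6552 0.6766
-0.156 13 0.64 0.6433 0.6484
-0.144 10 0.6409 0.6428 0.6446
-0.132 12 0.6393 0.6424 0.6456
-0.12 11 0.6402 0.6432 0.6463
-0.108 12 0.6386 0.6419 0.6449
-0.096 13 0.6393 0.6425 0.6458
-0.084 10 0.6404 0.6433 0.6465
-0.072 13 0.6388 0.642 0.6451
-0.06 32 0.6395 0.6525 0.6767
-0.048 1 0.6434 0.6434 0.6434
0.6430583198398483 -0.09998563806829978
```

```bash
python3 - <<'E'
from h import *
c=vision.capture("scene"); w=cloud(c); th=.096
ex=np.array([np.cos(th),np.sin(th)]); ey=np.array([-ex[1],ex[0]])
s=observe(); print(s["tcp_pos"],s["finger_gap"],s["finger_force"],s["ft_force"])
for v in range(204,240,2):
    print(v,[(u,*(1000*np.array([w[v,u,:2]@ex,w[v,u,:2]@ey,w[v,u,2]])).round().astype(int)) for u in range(274,298,4) if np.isfinite(w[v,u,0])])
g=c["color"][190:250,260:320]; cv2.imwrite("pics/s3.png",cv2.resize(g,(600,600),interpolation=cv2.INTER_CUBIC))
E
```

```text
[ 0.64966342 -0.03793401  0.08619478] 0.007341329944714699 0.0 [-0.63105879 -0.29680942 -0.08366477]
204 [(274, np.int64(610), np.int64(-113), np.int64(196)), (278, np.int64(614), np.int64(-127), np.int64(207)), (282, np.int64(622), np.int64(-132), np.int64(207)), (286, np.int64(631), np.int64(-137), np.int64(208)), (290, np.int64(645), np.int64(-132), np.int64(197)), (294, np.int64(654), np.int64(-136), np.int64(197))]
206 [(274, np.int64(681), np.int64(30), np.int64(34)), (278, np.int64(610), np.int64(-134), np.int64(207)), (282, np.int64(619), np.int64(-138), np.int64(206)), (286, np.int64(630), np.int64(-140), np.int64(204)), (290, np.int64(658), np.int64(-109), np.int64(165)), (294, np.int64(654), np.int64(-137), np.int64(191))]
208 [(274, np.int64(599), np.int64(-134), np.int64(204)), (278, np.int64(611), np.int64(-132), np.int64(198)), (282, np.int64(621), np.int64(-135), np.int64(197)), (286, np.int64(632), np.int64(-136), np.int64(192)), (290, np.int64(659), np.int64(-107), np.int64(155)), (294, np.int64(682), np.int64(-89), np.int64(130))]
210 [(274, np.int64(601), np.int64
[... 3946 characters left out ...]
int64(-151), np.int64(108)), (294, np.int64(646), np.int64(-157), np.int64(110))]
236 [(274, np.int64(640), np.int64(-53), np.int64(4)), (278, np.int64(653), np.int64(-54), np.int64(-2)), (282, np.int64(662), np.int64(-62), np.int64(2)), (286, np.int64(673), np.int64(-66), np.int64(1)), (290, np.int64(683), np.int64(-72), np.int64(1)), (294, np.int64(643), np.int64(-163), np.int64(110))]
238 [(274, np.int64(638), np.int64(-57), np.int64(0)), (278, np.int64(648), np.int64(-63), np.int64(1)), (282, np.int64(660), np.int64(-66), np.int64(-1)), (286, np.int64(670), np.int64(-71), np.int64(-2)), (290, np.int64(679), np.int64(-78), np.int64(1)), (294, np.int64(640), np.int64(-168), np.int64(108))]
```

View pics/s3.png

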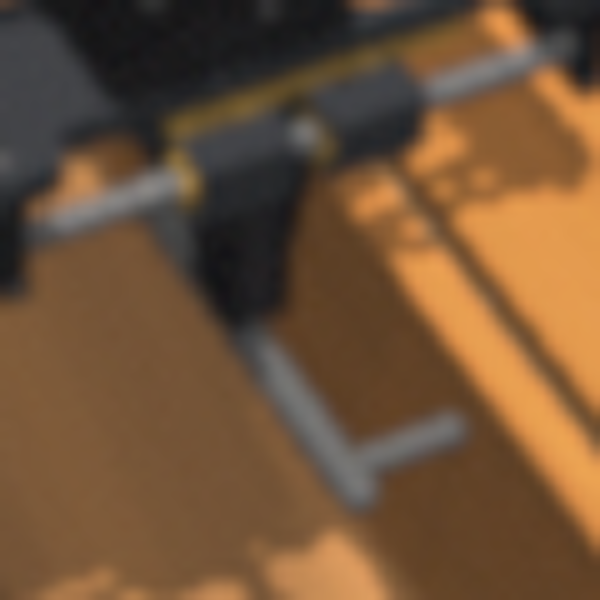

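```bash
python3 - <<'E'
from h import *
w=np.load("scene0.npy"); w0=np.load("top0.npy")
for x in (w,w0):
    d=np.hypot(x[...,0]-.164,x[...,1]-.603); m=(d<.08)&(x[...,2]>.12); print(m.sum(), np.sort(x[m][:,2])[:12].round(3)); q=x[m]; q=q[np.argsort(q[:,2])[:12]]; print(q.round(3).tolist())
c=vision.capture("scene"); w=cloud(c); d=np.hypot(w[...,0]-.6497,w[...,1]+.038); m=(d<.025)&(w[...,2]>.08); q=w[m]; q=q[np.argsort(q[:,2])]; print(q.round(3).tolist()[:40])
E
```

```text
2654 [0.221 0.222 0.222 0.222 0.223 0.223 0.224 0.225 0.225 0.225 0.225 0.225]
[[0.179, 0.651, 0.221], [0.173, 0.653, 0.222], [0.151, 0.557, 0.222], [0.154, 0.555, 0.222], [0.17, 0.651, 0.223], [0.189, 0.65, 0.223], [0.157, 0.552, 0.224], [0.146, 0.554, 0.225], [0.149, 0.553, 0.225], [0.182, 0.643, 0.225], [0.177, 0.645, 0.225], [0.16, 0.548, 0.225]]
503 [0.221 0.223 0.224 0.225 0.225 0.225 0.226 0.226 0.227 0.227 0.227 0.228]
[[0.184, 0.643, 0.221], [0.166, 0.647, 0.223], [0.166, 0.649, 0.224], [0.182, 0.643, 0.225], [0.182, 0.641, 0.225], [0.184, 0.643, 0.225], [0.185, 0.645, 0.226], [0.161, 0.549, 0.226], [0.18, 0.642, 0.227], [0.169, 0.645, 0.227], [0.165, 0.649, 0.227], [0.187, 0.651, 0.228]]
[[0.649, -0.049, 0.099], [0.646, -0.034, 0.101], [0.647, -0.047, 0.102], [0.646, -0.04, 0.103], [0.653, -0.059, 0.104], [0.649, -0.054, 0.104], [0.656, -0.053, 0.104], [0.645, -0.029, 0.105], [0.649, -0.063, 0.105], [0.644, -0.025, 0.105], [0.648, -0.043, 0.105], [0.645, -0.014, 0.106], [0.656, -0.051, 0.106], [0.643, -0.018, 0.106], [0.651, -0.057, 0.106], [0.649, -0.048, 0.106], [0.646, -0.048, 0.107], [0.653, -0.046, 0.107], [0.654, -0.043, 0.107], [0.649, -0.061, 0.107], [0.647, -0.06, 0.107], [0.647, -0.053, 0.108], [0.653, -0.052, 0.108], [0.649, -0.047, 0.109], [0.653, -0.06, 0.109], [0.655, -0.061, 0.109], [0.649, -0.055, 0.109], [0.651, -0.057, 0.11], [0.65, -0.053, 0.11], [0.656, -0.044, 0.111], [0.65, -0.046, 0.111], [0.653, -0.052, 0.112], [0.658, -0.046, 0.112], [0.653, -0.046, 0.114], [0.643, -0.042, 0.114], [0.658, -0.045, 0.115], [0.66, -0.047, 0.116], [0.641, -0.032, 0.117], [0.645, -0.05, 0.117], [0.642, -0.05, 0.118]]
```

The depth maps show the fingertips about 26 mm higher than the reported TCP, both at the start and now. So the fingers closed just above the bar. I'll open and go 26 mm lower.

Call:
send_rows:
  moves:
    - {"delta_pos":[0,0,5],"rot":[0,0,0],"hand":0.33}
    - {"delta_pos":[0,0,0],"rot":[0,0,0],"hand":0.33}
    - {"delta_pos":[0,0,0],"rot":[0,0,0],"hand":0.33}
    - {"delta_pos":[0,0,0],"rot":[0,0,0],"hand":0.33}
    - {"delta_pos":[0,0,-8],"rot":[0,0,0],"hand":0.33}
    - {"delta_pos":[0,0,-7],"rot":[0,0,0],"hand":0.33}
    - {"delta_pos":[0,0,0],"rot":[0,0,0],"hand":0.33}

```text
clock: 4.15
tcp_pos: [0.6485, -0.0377, 0.0739]
ee_rot: [-2.1, -2.334, 0.003]
ft_force: [-0.2, 1.1, 0.1]
finger_gap: 0.319
finger_force: 0.0
```

Call:
send_rows:
  moves:
    - {"delta_pos":[0,0,-7],"rot":[0,0,0],"hand":0.33}
    - {"delta_pos":[0,0,-7],"rot":[0,0,0],"hand":0.33}
    - {"delta_pos":[0,0,0],"rot":[0,0,0],"hand":0.0}
    - {"delta_pos":[0,0,0],"rot":[0,0,0],"hand":0.0}
    - {"delta_pos":[0,0,0],"rot":[0,0,0],"hand":0.0}
    - {"delta_pos":[0,0,0],"rot":[0,0,0],"hand":0.0}
    - {"delta_pos":[0,0,0],"rot":[0,0,0],"hand":0.0}

```text
clock: 4.73
tcp_pos: [0.6499, -0.038, 0.0624]
ee_rot: [2.102, 2.335, 0.001]
ft_force: [1.1, 0.3, -0.3]
finger_gap: 0.119
finger_force: 20.0
```

Call:
send_rows:
  moves:
    - {"delta_pos":[-10,-1,0],"rot":[0,0,0],"hand":0}
    - {"delta_pos":[-20,-1.9,0],"rot":[0,0,0],"hand":0}
    - {"delta_pos":[-20,-1.9,0],"rot":[0,0,0],"hand":0}
    - {"delta_pos":[-20,-1.9,0],"rot":[0,0,0],"hand":0}
    - {"delta_pos":[-20,-1.9,0],"rot":[0,0,0],"hand":0}
    - {"delta_pos":[-20,-1.9,0],"rot":[0,0,0],"hand":0}
    - {"delta_pos":[-20,-1.9,0],"rot":[0,0,0],"hand":0}
    - {"delta_pos":[-20,-1.9,0],"rot":[0,0,0],"hand":0}

```text
clock: 5.4
tcp_pos: [0.4992, -0.0523, 0.0624]
ee_rot: [2.101, 2.334, 0.002]
ft_force: [1.1, -0.8, 2.1]
finger_gap: 0.118
finger_force: 20.0
```

Call:
send_rows:
  moves:
    - {"delta_pos":[-20,-1.9,0],"rot":[0,0,0],"hand":0}
    - {"delta_pos":[-15,-1.5,0],"rot":[0,0,0],"hand":0}
    - {"delta_pos":[-12,-1.2,0],"rot":[0,0,0],"hand":0}
    - {"delta_pos":[-7,-0.7,0],"rot":[0,0,0],"hand":0}
    - {"delta_pos":[-5,-0.5,0],"rot":[0,0,0],"hand":0}
    - {"delta_pos":[-4,-0.4,0],"rot":[0,0,0],"hand":0}
    - {"delta_pos":[0,0,0],"rot":[0,0,0],"hand":0}
    - {"delta_pos":[0,0,0],"rot":[0,0,0],"hand":0}

```text
clock: 6.07
tcp_pos: [0.4381, -0.0582, 0.0625]
ee_rot: [2.1, 2.334, 0.003]
ft_force: [5.4, 0.7, -6.5]
finger_gap: 0.114
finger_force: 20.0
```

Call:
send_rows:
  moves:
    - {"delta_pos":[0,0,0],"rot":[0,0,0],"hand":0.3}
    - {"delta_pos":[0,0,0],"rot":[0,0,0],"hand":0.3}
    - {"delta_pos":[0,0,0],"rot":[0,0,0],"hand":0.3}
    - {"delta_pos":[0,0,20],"rot":[0,0,0],"hand":0.3}
    - {"delta_pos":[0,0,35],"rot":[0,0,0],"hand":0.3}
    - {"delta_pos":[0,0,40],"rot":[0,0,0],"hand":0.3}
    - {"delta_pos":[0,0,40],"rot":[0,0,0],"hand":0.6}
    - {"delta_pos":[0,40,0],"rot":[0,0,0],"hand":0.6}

```text
clock: 6.73
tcp_pos: [0.4404, -0.0241, 0.2047]
ee_rot: [2.109, 2.319, 0.013]
ft_force: [2.2, 0.9, -0.3]
finger_gap: 0.375
finger_force: 0.0
```

Call:
send_rows:
  moves:
    - {"delta_pos":[0,40,0],"rot":[0,0,0],"hand":0.6}
    - {"delta_pos":[0,40,0],"rot":[0,0,0],"hand":0.6}
    - {"delta_pos":[0,40,0],"rot":[0,0,0],"hand":0.6}
    - {"delta_pos":[0,40,0],"rot":[0,0,0],"hand":0.6}
    - {"delta_pos":[0,40,0],"rot":[0,0,0],"hand":0.6}
    - {"delta_pos":[0,40,0],"rot":[0,0,0],"hand":0.6}

```text
clock: 7.23
tcp_pos: [0.4363, 0.2235, 0.1972]
ee_rot: [-2.102, -2.335, -0.0]
ft_force: [1.7, 0.5, 0.3]
finger_gap: 0.601
finger_force: 0.0
```

```bash
python3 - <<'E'
from h import *
s=observe(); print(s["clock"],s["tcp_pos"],s["finger_gap"])
for n in("scene","top"):
    c=vision.capture(n); cv2.imwrite(f"pics/{n}5.png",c["color"]); np.save(n+"5.npy",cloud(c))
t=cv2.resize(cv2.imread("pics/top5.png")[180:300,210:370],None,fx=5,fy=5,interpolation=cv2.INTER_CUBIC); cv2.imwrite("pics/t5c.png",t)
t=cv2.resize(cv2.imread("pics/scene5.png")[170:320,180:380],None,fx=4,fy=4,interpolation=cv2.INTER_CUBIC); cv2.imwrite("pics/s5c.png",t)
E
```

```text
7.2333 [0.43631484 0.22348145 0.19722202] 0.6010471625870646
```

View pics/t5c.png

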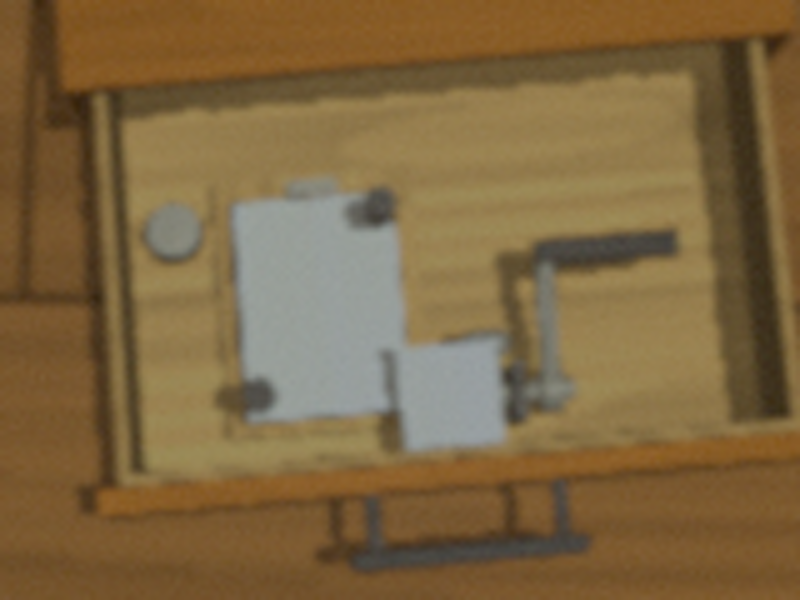

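View pics/s5c.png

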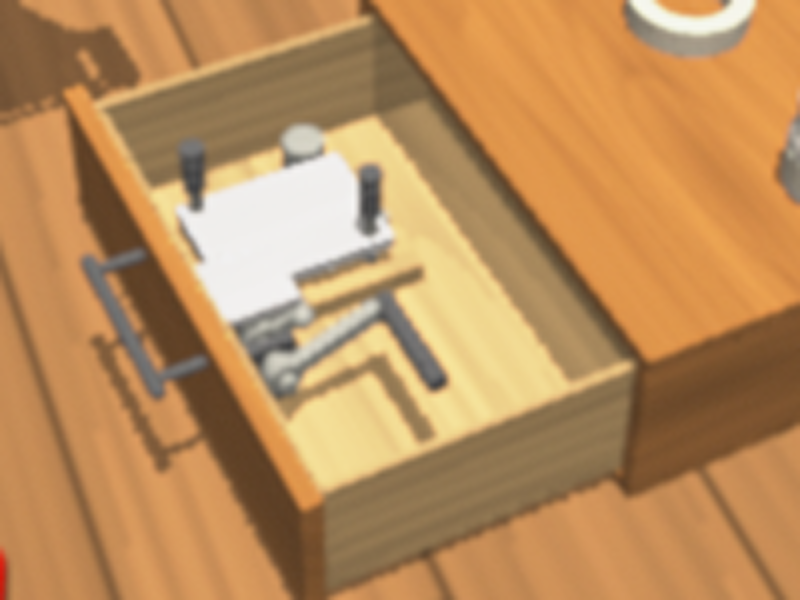

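The drawer is out. In the top crop the lever's dark handle bar runs from (540, 250) to (677, 242), with the pivot at (545, 390). The plate and its posts are to the left, clear of it.

```bash
python3 - <<'E'
from h import *
def ray(c,uv,z):
    d=c["R"].T@np.linalg.inv(c["K"])@np.array([uv[0],uv[1],1.]); o=-c["R"].T@c["t"]; return o+d*(z-o[2])/d[2]
th=.096; ex=np.array([np.cos(th),np.sin(th)]); ey=np.array([-ex[1],ex[0]])
for n,pts in {"top":[(319,230),(345.2,228.4)],"scene":[(277.5,246.5),(288.75,264.5)]}.items():
    c=vision.capture(n); w=np.load(n+"5.npy")
    for p in pts:
        P=ray(c,p,.098); print(n,p,P.round(4),"a,b",(P[:2]@ex).round(4),(P[:2]@ey).round(4))
    roi=np.zeros(w.shape[:2],bool)
    if n=="top": roi[224:234,322:346]=1
    else: roi[244:268,274:292]=1
    q=w[roi&(w[...,2]>.08)]; print(len(q),np.median(q@np.eye(3),0).round(4),"a",np.median(q[:,:2]@ex).round(4), "b",(q[:,:2]@ey).min().round(4),(q[:,:2]@ey).max().round(4))
E
```

```text
top (319, 230) [ 0.6022 -0.1067  0.098 ] a,b 0.5892 -0.164
top (345.2, 228.4) [ 0.6076 -0.1794  0.098 ] a,b 0.5876 -0.2368
136 [ 0.6048 -0.1461  0.1035] a 0.5878 b -0.2357 -0.1708
scene (277.5, 246.5) [ 0.6065 -0.1098  0.098 ] a,b 0.5932 -0.1674
scene (288.75, 264.5) [ 0.6112 -0.1753  0.098 ] a,b 0.5915 -0.2331
164 [ 0.6047 -0.147   0.1051] a 0.5875 b -0.2387 -0.1595
```

Call:
send_rows:
  moves:
    - {"delta_pos":[17,-37,0],"rot":[0,0,0],"hand":0.6}
    - {"delta_pos":[17,-37,0],"rot":[0,0,0],"hand":0.6}
    - {"delta_pos":[17,-37,0],"rot":[0,0,0],"hand":0.6}
    - {"delta_pos":[17,-37,0],"rot":[0,0,0],"hand":0.6}
    - {"delta_pos":[17,-37,0],"rot":[0,0,0],"hand":0.6}
    - {"delta_pos":[17,-37,0],"rot":[0,0,0],"hand":0.6}
    - {"delta_pos":[17,-37,0],"rot":[0,0,0],"hand":0.6}
    - {"delta_pos":[17,-37,0],"rot":[0,0,0],"hand":0.6}

```text
clock: 8.1
tcp_pos: [0.5726, -0.0782, 0.1977]
ee_rot: [2.104, 2.332, 0.001]
ft_force: [-0.4, 0.9, 0.3]
finger_gap: 0.601
finger_force: 0.0
```

Call:
send_rows:
  moves:
    - {"delta_pos":[17,-37,0],"rot":[0,0,0],"hand":0.6}
    - {"delta_pos":[17,-37,0],"rot":[0,0,0],"hand":0.6}
    - {"delta_pos":[0,0,0],"rot":[0,0,0],"hand":0.6}
    - {"delta_pos":[0,0,0],"rot":[0,0,0],"hand":0.6}

```text
clock: 8.43
tcp_pos: [0.6056, -0.1534, 0.1969]
ee_rot: [2.11, 2.327, -0.004]
ft_force: [-0.1, 0.9, 0.1]
finger_gap: 0.599
finger_force: 0.0
```

Call:
send_rows:
  moves:
    - {"delta_pos":[0,4,-25],"rot":[0,0,0],"hand":0.6}
    - {"delta_pos":[0,0,-30],"rot":[0,0,0],"hand":0.6}
    - {"delta_pos":[0,0,-30],"rot":[0,0,0],"hand":0.6}
    - {"delta_pos":[0,0,-20],"rot":[0,0,0],"hand":0.6}
    - {"delta_pos":[0,0,-18],"rot":[0,0,0],"hand":0.6}
    - {"delta_pos":[0,0,-16],"rot":[0,0,0],"hand":0.6}
    - {"delta_pos":[0,0,0],"rot":[0,0,0],"hand":0.6}
    - {"delta_pos":[0,0,0],"rot":[0,0,0],"hand":0.6}

```text
clock: 9.1
tcp_pos: [0.606, -0.144, 0.0583]
ee_rot: [-2.101, -2.334, 0.001]
ft_force: [0.3, 0.1, 1.1]
finger_gap: 0.599
finger_force: 0.0
```

Call:
send_rows:
  squeeze: 25
  moves:
    - {"delta_pos":[0,0,0],"rot":[0,0,0],"hand":0.0}
    - {"delta_pos":[0,0,0],"rot":[0,0,0],"hand":0.0}
    - {"delta_pos":[0,0,0],"rot":[0,0,0],"hand":0.0}
    - {"delta_pos":[0,0,0],"rot":[0,0,0],"hand":0.0}
    - {"delta_pos":[0,0,0],"rot":[0,0,0],"hand":0.0}
    - {"delta_pos":[0,0,0],"rot":[0,0,0],"hand":0.0}
    - {"delta_pos":[0,0,0],"rot":[0,0,0],"hand":0.0}
    - {"delta_pos":[0,0,0],"rot":[0,0,0],"hand":0.0}

```text
clock: 9.77
tcp_pos: [0.6067, -0.1444, 0.0583]
ee_rot: [-2.102, -2.335, -0.0]
ft_force: [-1.4, 0.7, 1.3]
finger_gap: 0.173
finger_force: 25.0
```

Call:
send_rows:
  moves:
    - {"delta_pos":[-5.5,-0.5,10.7],"rot":[0,0,0],"hand":0}
    - {"delta_pos":[-7,-0.7,9.7],"rot":[0,0,0],"hand":0}
    - {"delta_pos":[-8.4,-0.8,8.6],"rot":[0,0,0],"hand":0}
    - {"delta_pos":[-9.5,-0.9,7.2],"rot":[0,0,0],"hand":0}
    - {"delta_pos":[0,0,0],"rot":[0,0,0],"hand":0}
    - {"delta_pos":[0,0,0],"rot":[0,0,0],"hand":0}

```text
clock: 10.27
tcp_pos: [0.579, -0.1472, 0.0965]
ee_rot: [2.098, 2.332, 0.007]
ft_force: [8.0, 0.1, 4.5]
finger_gap: 0.174
finger_force: 25.0
```

Call:
send_rows:
  moves:
    - {"delta_pos":[-10.4,-1,5.9],"rot":[0,0,0],"hand":0}
    - {"delta_pos":[-11.2,-1.1,4.3],"rot":[0,0,0],"hand":0}
    - {"delta_pos":[-11.7,-1.1,2.5],"rot":[0,0,0],"hand":0}
    - {"delta_pos":[-9.6,-0.9,1],"rot":[0,0,0],"hand":0}
    - {"delta_pos":[0,0,0],"rot":[0,0,0],"hand":0}
    - {"delta_pos":[0,0,0],"rot":[0,0,0],"hand":0}
    - {"delta_pos":[0,0,0],"rot":[0,0,0],"hand":0}

```text
clock: 10.85
tcp_pos: [0.5385, -0.1514, 0.1129]
ee_rot: [2.095, 2.329, 0.013]
ft_force: [4.2, 2.0, 26.3]
finger_gap: 0.177
finger_force: 25.0
```

```bash
python3 - <<'E'
from h import *
s=observe(); print({k:np.round(s[k],3) for k in("clock","tcp_pos","ft_force","finger_force","finger_gap")})
ths=.096; ex=np.array([np.cos(ths),np.sin(ths)]); ey=np.array([-ex[1],ex[0]]); print(s["tcp_pos"][:2]@ex)
c=vision.capture("scene"); w=cloud(c); w0=np.load("scene5.npy")
# plate height before/after: plate crop region (270,220)/4 -> px
for x in (w0,w):
    q=x[222:232,238:258].reshape(-1,3); q=q[(q[:,2]>.04)]; print("plate z",np.median(q[:,2]).round(4))
t=cv2.resize(c["color"][170:320,180:380],None,fx=4,fy=4,interpolation=cv2.INTER_CUBIC); cv2.imwrite("pics/s6c.png",t)
E
```

```text
{'clock': np.float64(10.85), 'tcp_pos': array([ 0.539, -0.151,  0.113]), 'ft_force': array([ 4.159,  2.032, 26.279]), 'finger_force': np.float64(25.023), 'finger_gap': np.float64(0.177)}
0.5215199116826919
plate z 0.0674
plate z 0.2709
```

View pics/s6c.png

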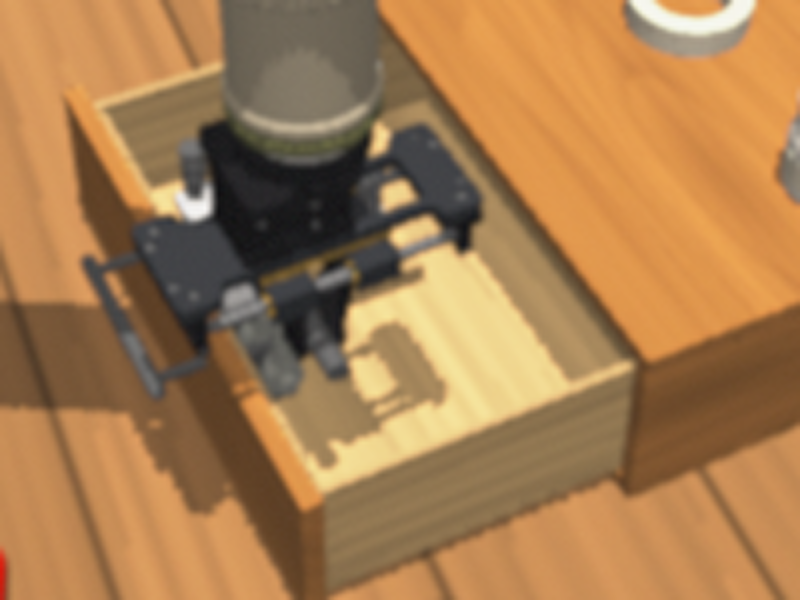

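The lever is close to upright: its hub is at (285, 375) and the bar end at (335, 365). A vertical preload of 26 N remains, so I'll relax it and nudge slightly further forward.

Call:
send_rows:
  moves:
    - {"delta_pos":[-2,-0.2,3],"rot":[0,0,0],"hand":0}
    - {"delta_pos":[-2,-0.2,2],"rot":[0,0,0],"hand":0}
    - {"delta_pos":[0,0,0],"rot":[0,0,0],"hand":0}
    - {"delta_pos":[0,0,0],"rot":[0,0,0],"hand":0}
    - {"delta_pos":[0,0,0],"rot":[0,0,0],"hand":0}

```text
clock: 11.32
tcp_pos: [0.5318, -0.1517, 0.1144]
ee_rot: [2.098, 2.332, 0.005]
ft_force: [7.1, 0.2, 1.6]
finger_gap: 0.174
finger_force: 25.0
```

```bash
python3 - <<'E'
from h import *
s=observe(); print({k:np.round(s[k],4) for k in("clock","tcp_pos","ft_force","finger_force","finger_gap")})
ths=.096; ex=np.array([np.cos(ths),np.sin(ths)]); ey=np.array([-ex[1],ex[0]]); print(s["tcp_pos"][:2]@ex,s["tcp_pos"][:2]@ey)
for n in("scene","top"):
    c=vision.capture(n); w=cloud(c); w0=np.load(n+"5.npy"); print(n)
    hsv=cv2.cvtColor(c["color"],cv2.COLOR_BGR2HSV)
    a=w[...,:2]@ex; b=w[...,:2]@ey
    # bar free end
    m=(b>-.243)&(b<-.218)&(a>.48)&(a<.56)&(w[...,2]>.1)&(w[...,2]<.165)
    print("bar end",m.sum(),np.round([np.median(a[m]),a[m].min(),a[m].max(),np.median(w[m][:,2]),w[m][:,2].max()],4))
    for x in(w0,w):
        aa=x[...,:2]@ex; bb=x[...,:2]@ey
        m=(aa>.49)&(aa<.60)&(bb>-.07)&(bb<0.02)&(x[...,2]>.055)&(x[...,2]<.1); print("plate",m.sum(),np.median(x[m][:,2]).round(4), np.percentile(x[m][:,2],[25,75]).round(4))
    m=(b>-.02)&(b<.1)&(a>.40)&(a<.46)&(w[...,2]>.08)
E
```

```text
{'clock': np.float64(11.3167), 'tcp_pos': array([ 0.5318, -0.1517,  0.1144]), 'ft_force': array([7.1264, 0.1621, 1.6393]), 'finger_force': np.float64(25.0322), 'finger_gap': np.float64(0.1737)}
0.5148167826590306 -0.2019459248894689
scene
bar end 75 [0.5119 0.4802 0.5228 0.1509 0.161 ]
plate 594 0.0673 [0.0658 0.0687]
plate 48 0.0807 [0.0788 0.0864]
top
  return _methods._mean(a, axis=axis, dtype=dtype,
  ret = ret.dtype.type(ret / rcount)
Traceback (most recent call last):
ValueError: zero-size array to reduction operation minimum which has no identity
```

```bash
python3 - <<'E'
from h import *
ths=.096; ex=np.array([np.cos(ths),np.sin(ths)]); ey=np.array([-ex[1],ex[0]])
Z=[]
for i in range(8):
    c=vision.capture("scene"); w=cloud(c); Z.append(w)
w=np.median(Z,0); c0=cv2.imread("pics/scene5.png"); w0=np.load("scene5.npy")
def white(im): h=cv2.cvtColor(im,cv2.COLOR_BGR2HSV); return (h[...,1]<40)&(h[...,2]>170)
for im,x in((c0,w0),(c["color"],w)):
    a=x[...,:2]@ex; b=x[...,:2]@ey
    m=white(im)&(a>.46)&(a<.62)&(b>-.16)&(b<.06)&(x[...,2]>.05)&(x[...,2]<.1)
    m=cv2.erode(m.astype(np.uint8),np.ones((2,2)))>0
    print(m.sum(),np.percentile(x[m][:,2],[10,25,50,75,90]).round(4),np.median(a[m]),np.median(b[m]))
    f=(b>0.03)&(b<.09)&(a>.44)&(a<.50)&(x[...,2]>.122)&(x[...,2]<.134); print("front edge a",np.percentile(a[f],[5,50,95]).round(4) if f.any() else None)
s=observe(); print(s["clock"],s["tcp_pos"],s["ft_force"],s["joint_vel"].round(3))
E
```

```text
770 [0.0644 0.0658 0.0674 0.0689 0.0719] 0.5717295487597014 -0.03844063871651498
front edge a [0.4664 0.4735 0.4806]
12 [0.0799 0.0799 0.0804 0.0809 0.0816] 0.5164213804257463 -0.010532279332977986
front edge a [0.4663 0.4728 0.4801]
11.8167 [ 0.53181947 -0.15163675  0.11435983] [7.09198873 0.4156278  1.00265139] [-0.     0.001  0.002 -0.001  0.001  0.001  0.001]
```

```bash
python3 -c "
from station import order
print(order.sign_off())"
```

```text
the job is handed in; nothing more can be done
None
```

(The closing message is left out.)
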